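Unlock the painting tray and send it to the far end

ROBOT

A 6-joint arm with a two-finger parallel gripper is mounted at the origin on a cart in front of the work surface, level with it; the furniture and walls round the work are solid. World frame = base frame: x ahead of the robot, y to its left, z up, the work surface at z = 0. Lengths are in mm, angles in degrees, forces in N, time in s.
With the tool pointing down it reaches from about 350 to 850 mm from the base axis. Payload 8.1 kg.
Tool frame: the origin (TCP) lies on the centre line of the jaws, within the pads' length; the fingertips stand 14 mm ahead of it and the grasp point (between the pads) lies 5 mm behind it; z points along the fingers, y is the line along which they close (so a half turn about z gives the same grasp; the last joint's range is limited). The gripper opens to 85 mm and grips with 20 to 120 N. Pads are 22 mm wide; open, the fingers measure 114 mm over their backs; the gripper's body (76 mm by 85 mm) begins 54 mm behind the grasp point. The pads swing forward as they close: fully open they stand 13 mm farther back than shut.
Start: joints at [-4.893, 7.471, 85.268, -0, 87.261, -4.893], TCP at [600.004, 0.022, 208.092] pointing down, gripper open.
Joint ranges: [-169.43, 169.43], [-51.17, 129.36], [1.28, 143.12], [-76.62, 256.62], [0, 156.53], [-152.29, 152.29]. Speed limits (degrees/s): [136.94, 136.94, 159.86, 180, 180, 180].

INTERFACE

Orientations are given as [roll, pitch, yaw] about the fixed x, y, z axes, in that order (R = Rz(yaw) Ry(pitch) Rx(roll)).
In Python, from bench import sense, snapshot, camera_info, hand_in gives the robot as it stands. The module is installed in compiled form; this text tells all that it offers.
- The arm moves only by the tool apply_moves, never from a script. Its argument "deltas" is a list of rows, each a list of 7 numbers: the shift along the tool's x, y, z scaled (see below), then the turn, a rotation vector about the tool's x, y, z scaled (see below), then the opening, from 0 (shut) to 1 (fully open). In form: [[dx, dy, dz, ax, ay, az, claw], ...]. A call has 1 to 8 rows; each row shifts and turns the commanded pose from where the row before left it, along the tool's axes as they then stand; what a row does not reach is not made up. The controller multiplies each number of a shift by 0.03 m and each number of a turn by 0.08 rad. A row lasts 1/8 s, in which the tool goes at most 62.5 mm and 10.7 degrees, less where a joint would pass 70% of its speed; a pose out of reach is approached as far as the arm can. A call with a number of a shift or a turn outside -1 to 1 is refused whole. A call with a gripper value outside its range is refused whole. The fingers move at their own pace and stop on an object; "grip_force" is the grip in N (left out, the last holds). Time passes only in rows, so rows that do not move let the fingers close. It gives the time, the measured TCP pose, the force, the opening and the grip force at its end, in the units of the state.
- sense(): the state, without advancing time (a new reading comes with each control period).
- snapshot(name): name is "scene" or "side" or "wrist"; returns the picture (400x640x3 uint8, red, green, blue); there is no depth.
- camera_info(name): a dict with "vertical_fov" (degrees; the focal length in pixels is half the picture's height over the tangent of half this angle, whatever the lens; pixels are square), "cx", "cy" (the principal point, pixels), "origin" and "rotation" of the camera in the world; the wrist camera has in their place "tool_from_camera" (4x4, takes a point from camera to tool coordinates, whose origin is the TCP and whose axes are the flange's). Camera axes: x right, y up, looking along -z (the intrinsics and any distortion apply to the point x, -y, -z); pixel columns grow to the right and rows downward; lengths in mm; the calibration is good to about 2 mm. The wrist camera is an equidistant fisheye: a pixel r from the principal point sees the ray r / f radians off the axis. A picture is of the moment at which its call begins: read the wrist's pose just before it. camera_info takes no time and is no camera call.
- hand_in(): hands the job in; it is judged then, once.
The state is a dict: "time": time; "joint_pos": joint angles; "qd": joint speeds; "joint_efforts": joint torques, N m; "tool_pos": TCP position; "tcp_rot": TCP orientation; "ft_force": force on the tool from outside, world axes, zero at the start; "wrist_torque": the same for the moment, N m; "finger_gap": finger opening in mm; "grip_force": force on a finger pad.
Only numpy, scipy, OpenCV 4.12 (cv2) and the standard library are available. Lean on these libraries where they do the work, as an engineer would, in place of code of your own. Each camera call takes 0.05 s, during which the arm holds its last target. There are 200 camera calls.

TASK

The tray with the freshly painted lotus is locked in its track by a spring bolt. Draw the bolt out of the tray by its red upright handle, swing the handle over into the side notch of the yellow gate and let the spring seat it there so that the bolt stays parked by itself; then push the tray along its track until it rests against the far stop. Do not touch the wet lotus, keep it upright in the tray, and leave the three paint pots beside the fixture where they are.

Things in the scene. Friction and masses are not known exactly. Their poses are not given: they have to be found in the camera images.
- fixture: plywood board, 12 mm thick, fixed on the bench, 270 (x) x 180 (y) mm, with a bolt wing on its +y side (x -105 to 45, to y = 207). Origin: underside, centre of the 270 x 180 part. x along the track to the far stop, y along the bolt from tray to handle, z up. Bolt axis at x = -45, z = 35. Bearing blocks (34 x 12 mm, top z = 46) at y = 104 and y = 198. Rails 20 mm high guide the tray
- track_end (a point): middle of the far stop's face (aluminium block, top 38 mm above the bench), at fixture x = 121.5, y = 0, z = 25 mm; axes as the fixture
- gate_slot (a point): point of the fixture at x = -45, y = 142, z = 60 mm: top of the yellow gate plate (screw heads to z = 63), where the handle's rod stands at home. The gate's J-shaped slot, 14 mm wide, runs from here along fixture +y, open towards the tray; at its end a passage 14.5 mm wide leads to +x, and a notch there turns back 9 mm towards the tray, behind a tooth
- slot_end (a point): nominal place of the handle's rod axis at the slot's end, fixture y = 178, x = -45, z = 60 mm. The gate itself is set differently each time: the true end lies up to 6 mm nearer or farther along y (30 to 42 mm of draw) and must be felt or seen. The handle can swing over only within the last 4.5 mm before the true end; parked it stands about 13.5 mm before that end
- bolt (a joint): slide of the spring bolt, m: 0 = sprung home, its pin (12 mm thick) 10 mm deep in the bore of the tray's lug; grows as it is drawn along fixture +y (at most 0.050). The spring pushes back with about 4.5 N at 0 and 10 N at 0.036
- handle (a joint): swing of the handle about the bolt axis, rad: 0 = upright, grows as it leans along fixture +x, at most 0.75 (down in the side notch); it moves lightly and tends to fall away from upright
- grip (a point): centre of the handle's red grip, 65 mm from the bolt axis (grip 16 mm thick, from 45 to 86 mm along the handle; below it a bare steel rod of 10 mm goes through the gate's slot). At home upright at fixture x = -45, y = 142, z = 100 mm. Its z axis points along the handle, away from the bolt. Between grip and the tray's lug there are 52 mm of free room
- tray: loose white tray, slides easily, 150 (x) x 140 (y) x 36 mm high, walls 6 mm; origin: centre of its underside, 12 mm above the bench; axes as the fixture. A bored lug (39 x 12 x 26 mm) on its +y side takes the pin. Starts at fixture x = -45 mm; at the far stop its origin is at x = 46.5. Its near wall (outer face 75 mm before the origin) can be pushed from 23 to 48 mm above the bench
- lotus: green lotus candle holder with a red bud, wet paint, 64 x 108 x 77 mm, stands loose in the tray; origin: centre of its underside, z up
- pot_green: paint pot with green paint, bystander, 60 mm wide, 47 mm high; origin: centre of underside
- pot_pink: paint pot with pink paint, bystander, 51 mm wide, 41 mm high; origin: centre of underside
- pot_white: plain white paint pot, bystander, 54 mm wide, 45 mm high; origin: centre of underside
Mind the look-alikes: they are no part of the job. Leave any brown look-alike of the lotus alone.

How it is judged (in metres and radians):
On the way, in this order (a step that is already met when the one before it is completed fails the run):
1. the bolt is drawn and its handle sits in the side notch by itself, untouched, while the tray is still at the near end (value of joint bolt above 0.013 m and value of joint handle above 0.65 rad and velocity of joint bolt below 0.01 m/s and contact force between the fingers and handle below 0.1 N and horizontal distance between tray and track_end above 0.15 m), for 0.2 s.
2. the tray is against the far stop (x of tray in the frame of fixture above 0.0425 m), for 0.2 s.
At the end, for the whole second after the job is handed in: The bolt is parked: drawn by more than 13 mm and its handle leaning more than 0.65 rad, in the notch; the tray lies flat in its track within 4 mm of the far stop, at rest; the lotus stands upright (within 0.2 rad) on the tray's floor, within 45 mm of the tray's middle (value of joint bolt above 0.013 m and value of joint handle above 0.65 rad and x of tray in the frame of fixture above 0.0425 m and z of tray in the frame of fixture below 0.016 m and linear speed of tray below 0.01 m/s and angle between lotus's own z axis and vertical below 0.2 rad and horizontal distance between lotus and tray below 0.045 m and z of lotus in the frame of tray below 0.015 m); the robot touches nothing.
It fails at once if the robot touches the wet lotus (contact force between any of the fingers, the arm and lotus above 0.5 N).
It fails at once if the lotus tips over (angle between lotus's own z axis and vertical above 0.5 rad).
It fails at once if a paint pot is moved by more than 30 mm (distance of any of pot_green, pot_pink, pot_white from where it was at the start of the episode above 0.03 m).
It also fails if it takes over 48 s, if anything falls off the work surface, if the arm or the gripper's body presses on something with over 40 N, if the wrist force passes 120 N, or if a joint passes its speed limit or range.

## Working session

There is one attempt and no reset: what is moved stays moved. The work goes in short steps, Python scripts to look and compute and a tool call to move; the robot and the scene stay as the last step left them, time stands still between calls to the robot, and variables do not carry over. Pictures are saved under pics/ and viewed, at most 10 in all, crops included, and the job is handed in when it is done.

Besides the shell and the picture viewer there is one more tool, called after ">>>" in YAML: its name, and indented under it one key for each argument. apply_moves: Moves the arm, as the interface text tells. Its arguments: {"type":"object","properties":{"deltas":{"type":"array"},"grip_force":{"type":"number"}},"required":["deltas"]}

```bash
mkdir -p pics; cat > h.py <<'E'
import numpy as np, cv2
from bench import *
def save(n,im): cv2.imwrite('pics/'+n,im[:,:,::-1])
E
python3 - <<'E'
from h import *
np.set_printoptions(precision=4,suppress=True)
a=snapshot("scene");b=snapshot("side")
save("scene.png",a);save("side.png",b)
for n in("scene","side","wrist"):print(n,camera_info(n))
print(sense())
E
```

```text
scene {'vertical_fov': 48.19070975565954, 'cx': 310.46637770622715, 'cy': 200.17401163098305, 'origin': array([ 127.8481, -985.9685,  458.359 ]), 'rotation': array([ 64.2448,  -0.7834, -31.3361])}
side {'vertical_fov': 44.13808574660412, 'cx': 319.2692036747222, 'cy': 197.2699723754292, 'origin': array([  506.1991, -1103.4982,   742.841 ]), 'rotation': array([49.8006, -0.9884, -3.3078])}
wrist {'vertical_fov': 65.70646984690485, 'cx': 320.5912467946459, 'cy': 198.4150975923836, 'tool_from_camera': array([[   0.0005,    0.9477,    0.3193,   81.9314],
       [   1.    ,   -0.0004,   -0.0006,   -0.5223],
       [  -0.0004,    0.3193,   -0.9477, -165.493 ],
       [   0.    ,    0.    ,    0.    ,    1.    ]])}
{'time': 0.1, 'joint_pos': array([-4.8929,  7.5102, 85.3243,  0.0006, 87.2608, -4.8928]), 'qd': array([-0.0193, -0.0205, -0.1553, -0.0237,  0.0415,  0.0535]), 'joint_efforts': array([  0.0015, -57.0947, -50.1941,  -0.0002,   0.0082,   0.0001]), 'tool_pos': array([599.4638,   0.0746, 207.1425]), 'tcp_rot': array([-179.905 ,   -0.0088,   89.9999]), 'ft_force': array([ 0.1327,  0.4416, -0.0722]), 'wrist_torque': array([ 0.0035,  0.0416, -0.0132]), 'grip_force': 0.0, 'finger_gap': 85.34634134653238}
```

View pics/scene.png

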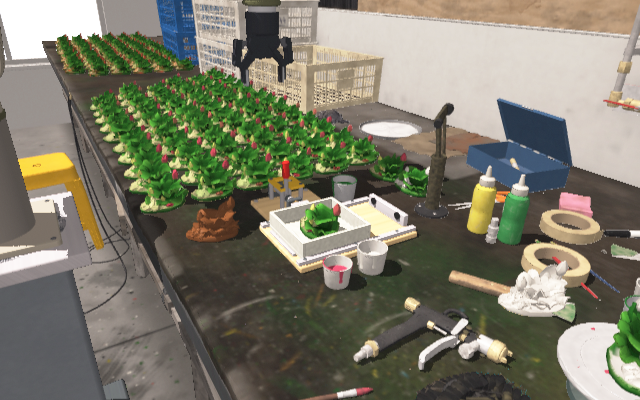

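View pics/side.png

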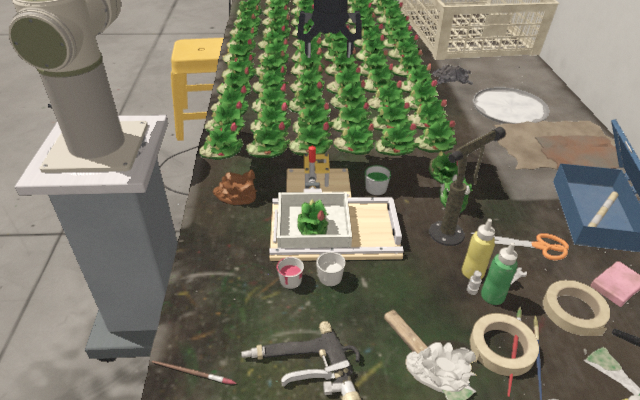

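The only red upright handle is at side (311,155) and scene (286,170). The tray with its lotus is at side (313,218) and scene (320,220). The brown look-alike is at side (235,187) and scene (212,218), and is not part of the job. I'll enlarge the fixture to confirm.

```bash
python3 - <<'E'
import cv2
b=cv2.imread('pics/side.png')[140:290,250:450];cv2.imwrite('pics/sidec.png',cv2.resize(b,None,fx=4,fy=4,interpolation=cv2.INTER_CUBIC))
b=cv2.imread('pics/scene.png')[140:290,240:440];cv2.imwrite('pics/scenec.png',cv2.resize(b,None,fx=4,fy=4,interpolation=cv2.INTER_CUBIC))
E
```

```text
(no output)
```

View pics/sidec.png

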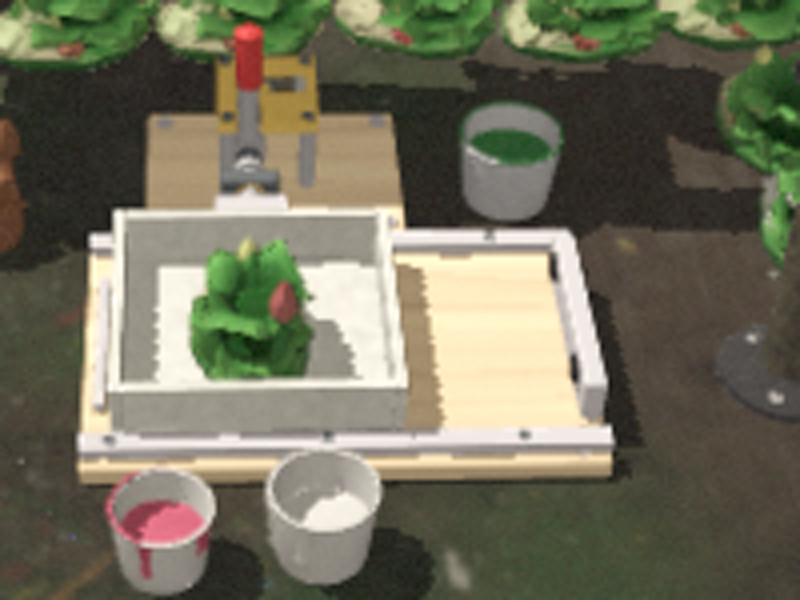

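View pics/scenec.png

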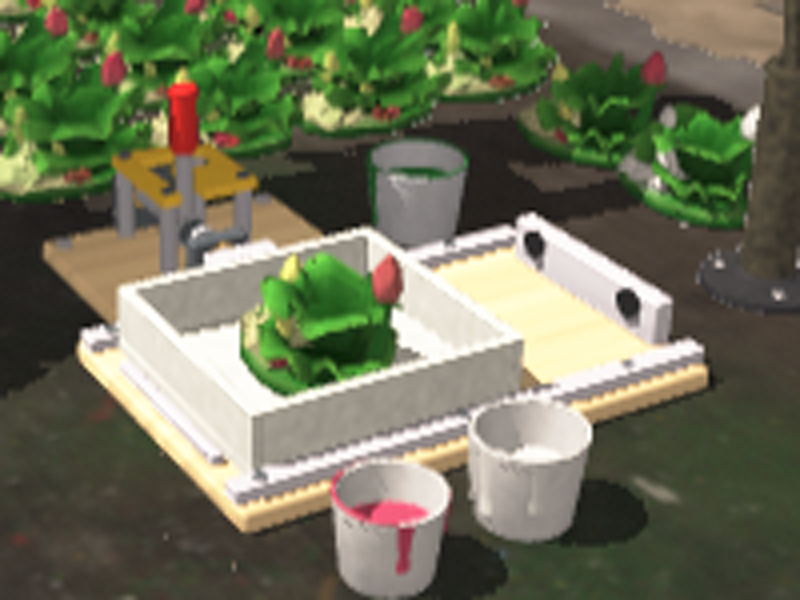

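The crops confirm it. Side crop: red grip top at (249,28), yellow gate with the notch to its right, tray rim corners (113,210), (394,209), (407,386), (110,388). Scene crop: grip top (183,87), tray rim (120,290), (368,230), (522,342), (250,415). Next is the pose fit.

```bash
cat >> h.py <<'E'
from scipy.spatial.transform import Rotation as Ro
from scipy.optimize import least_squares
def proj(n,P,info={}):
    c=info.setdefault(n,camera_info(n)); f=200/np.tan(np.radians(c['vertical_fov']/2))
    q=(np.atleast_2d(P)-c['origin'])@Ro.from_euler('xyz',c['rotation'],degrees=True).as_matrix()
    return np.c_[c['cx']-f*q[:,0]/q[:,2], c['cy']+f*q[:,1]/q[:,2]]
def fw(p,P):
    c,s=np.cos(p[2]),np.sin(p[2]);P=np.atleast_2d(P).astype(float)
    return np.c_[p[0]+c*P[:,0]-s*P[:,1],p[1]+s*P[:,0]+c*P[:,1],P[:,2]]
E
cat > fit.py <<'E'
from h import *
np.set_printoptions(precision=2,suppress=True)
S=[(-135,-90,0,80,482),(135,-90,0,612,478),(-105,207,12,148,115),(45,207,12,393,115),(-120,70,48,113,210),(30,70,48,394,209),(-120,-70,48,110,388),(30,-70,48,407,386),(-45,142,121,249,28)]
C=[(-120,-70,48,250,415),(-120,70,48,120,290),(30,70,48,368,230),(30,-70,48,522,342),(-135,-90,0,247,530),(135,-90,0,706,385),(-105,207,12,45,248),(-45,142,121,183,87)]
S=np.array(S,float);C=np.array(C,float)
us=np.c_[(S[:,3]+.5)/4-.5+250,(S[:,4]+.5)/4-.5+140]; uc=np.c_[(C[:,3]+.5)/4-.5+240,(C[:,4]+.5)/4-.5+140]
def r(p,w=3): return np.r_[(w&1>0)*(proj('side',fw(p,S[:,:3]))-us).ravel(),(w&2>0)*(proj('scene',fw(p,C[:,:3]))-uc).ravel()]
for w in(1,2,3):
    o=least_squares(r,[450,0,0],args=(w,),loss='soft_l1');print(w,o.x,np.degrees(o.x[2]))
print(r(o.x).reshape(-1,2))
print(fw(o.x,[(-45,142,100),(-45,178,100),(121.5,0,25),(-45,0,12),(-135,0,12)]))
E
python3 fit.py
```

```text
1 [ 595.36 -335.31 -439.85] -25201.43153230298
2 [ 593.47 -338.18  345.55] 19798.712706261354
3 [ 595.07 -335.88 -326.75] -18721.393769200968
[[-0.05  1.15]
 [-0.18  0.41]
 [ 0.17 -0.31]
 [-0.37 -0.69]
 [ 0.64  0.2 ]
 [-1.73 -0.09]
 [-0.69  0.64]
 [ 0.3   0.28]
 [ 0.2  -0.47]
 [ 0.59 -0.68]
 [-0.79 -1.28]
 [ 0.34 -1.36]
 [ 1.04 -1.96]
 [-0.76  1.32]
 [ 0.8   0.32]
 [-1.15 -2.19]
 [ 0.07 -2.07]]
[[ 553.54 -192.83  100.  ]
 [ 554.42 -156.84  100.  ]
 [ 716.54 -338.83   25.  ]
 [ 550.09 -334.78   12.  ]
 [ 460.11 -332.6    12.  ]]
```

>>> apply_moves:
  deltas:
    - [0,0,0,0,0,-1,1]
    - [0,0,0,0,0,-1,1]
    - [0,0,0,0,0,-1,1]
    - [0,0,0,0,0,-1,1]
    - [0,0,0,0,0,-1,1]
    - [0,0,0,0,0,-1,1]
    - [0,0,0,0,0,-1,1]
    - [0,0,0,0,0,-1,1]

```text
time: 1.1
tool_pos: [599.6, 0.1, 207.5]
tcp_rot: [-180.0, -0.0, 126.8]
ft_force: [0.2, -0.6, -0.0]
finger_gap: 84.8
grip_force: 0.0
```

>>> apply_moves:
  deltas:
    - [0,0,0,0,0,-1,1]
    - [0,0,0,0,0,-1,1]
    - [0,0,0,0,0,-1,1]
    - [0,0,0,0,0,-1,1]
    - [0,0,0,0,0,-1,1]
    - [0,0,0,0,0,-1,1]
    - [0,0,0,0,0,-1,1]
    - [0,0,0,0,0,-1,1]

```text
time: 2.1
tool_pos: [599.6, 0.1, 207.4]
tcp_rot: [-180.0, -0.1, 163.5]
ft_force: [1.0, 0.0, 0.3]
finger_gap: 85.6
grip_force: 0.0
```

>>> apply_moves:
  deltas:
    - [0,0,0,0,0,-1,1]
    - [0,0,0,0,0,-1,1]
    - [0,0,0,0,0,-1,1]
    - [0,0,0,0,0,-0.33,1]

```text
time: 2.6
tool_pos: [599.7, 0.1, 207.6]
tcp_rot: [180.0, -0.1, 178.7]
ft_force: [0.1, -0.7, -0.0]
finger_gap: 85.2
grip_force: 0.0
```

>>> apply_moves:
  deltas:
    - [0.175,-0.81,0,0,0,0,1]
    - [0.175,-0.81,0,0,0,0,1]
    - [0.175,-0.81,0,0,0,0,1]
    - [0.175,-0.81,0,0,0,0,1]
    - [0.175,-0.81,0,0,0,0,1]
    - [0.175,-0.81,0,0,0,0,1]
    - [0.175,-0.81,0,0,0,0,1]
    - [0.175,-0.81,0,0,0,0,1]

```text
time: 3.6
tool_pos: [552.9, -194.0, 207.8]
tcp_rot: [180.0, -0.0, 178.5]
ft_force: [0.6, -0.6, -0.2]
finger_gap: 85.5
grip_force: 0.0
```

```bash
python3 - <<'E'
from h import *
s=sense();print(s['tool_pos'],s['tcp_rot'])
a=snapshot('wrist');save('w1.png',cv2.resize(a[60:360,150:550],None,fx=2,fy=2,interpolation=cv2.INTER_CUBIC))
E
```

```text
[ 552.87938489 -194.01374642  207.80622204] [ 1.79991765e+02 -2.48464607e-02  1.78540684e+02]
```

View pics/w1.png

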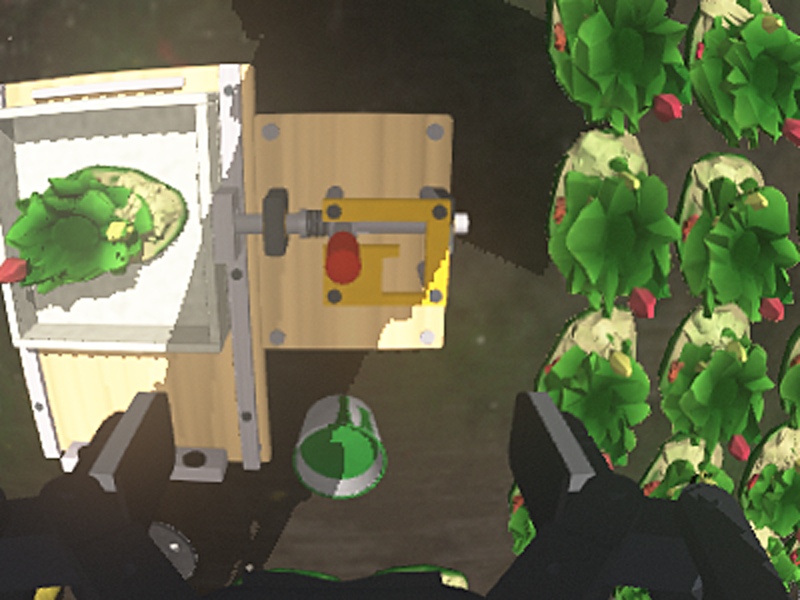

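The wrist view shows the grip at (343,260), the gate slot along v≈225 ending at u≈425, and the notch tooth at u≈383–400. The green pot is at (340,450), clear of the work. I'll back-project these points.

```bash
cat >> h.py <<'E'
def wray(s,u,v,z):
    c=camera_info('wrist');T=c['tool_from_camera'];f=200/np.tan(np.radians(c['vertical_fov']/2))
    x,y=u-c['cx'],v-c['cy'];r=np.hypot(x,y);t=r/f
    d=np.array([np.sin(t)*x/r,-np.sin(t)*y/r,-np.cos(t)])
    R=Ro.from_euler('xyz',s['tcp_rot'],degrees=True).as_matrix()
    o=s['tool_pos']+R@T[:3,3];d=R@T[:3,:3]@d
    return o+d*(z-o[2])/d[2]
E
python3 - <<'E'
from h import *
np.set_printoptions(precision=1,suppress=True)
s=dict(tool_pos=np.array([552.88,-194.01,207.81]),tcp_rot=[179.992,-.025,178.541])
p=[595.07,-335.88,np.radians(-1.4)]
for n,u,v,z in[('gate TL',323,199,60),('gate TR',450,199,60),('gate BL',323,305,60),('slot end',425,225,60),('passage end',425,280,60),('tooth L',383,255,60),('tooth R',400,250,60),('notch end',383,285,60),('grip top',343,272,121),('grip low',343,240,121),('tray TR',206,95,48),('tray BR',228,350,48),('wing TR',453,115,12),('wing BR',445,350,12),('wing TL',256,115,12),('pin end',468,223,35)]:
    w=wray(s,150+u/2-.25,60+v/2-.25,z);q=w-[p[0],p[1],0];c,S=np.cos(p[2]),np.sin(p[2])
    print(n,w,(c*q[0]+S*q[1]).round(1),(-S*q[0]+c*q[1]).round(1))
E
```

```text
gate TL [ 533.  -203.3   60. ] -65.3 131.0
gate TR [ 534.2 -137.4   60. ] -65.7 196.9
gate BL [ 591.4 -205.3   60. ] -6.9 130.4
slot end [ 548.  -150.5   60. ] -51.6 184.2
passage end [ 578.4 -150.    60. ] -21.2 185.4
tooth L [ 563.9 -172.6   60. ] -35.2 162.4
tooth R [ 561.3 -163.6   60. ] -37.9 171.4
notch end [ 580.7 -172.7   60. ] -18.4 162.8
grip top [ 552.9 -193.6  121. ] -45.7 141.2
grip low [ 538.7 -193.3  121. ] -59.9 141.2
tray TR [ 476.9 -263.7   48. ] -119.9 69.3
tray BR [ 623.1 -262.7   48. ] 26.3 73.9
wing TR [ 493.6 -127.7   12. ] -106.5 205.6
wing BR [ 643.4 -129.3   12. ] 43.3 207.7
wing TL [ 491.1 -242.5   12. ] -106.2 90.8
pin end [ 553.4 -122.3   35. ] -46.9 212.5
```

>>> apply_moves:
  deltas:
    - [0,0,0.9,0,0,0,1]
    - [0,0,0.9,0,0,0,1]
    - [0,0,0.9,0,0,0,1]
    - [0,0,0.87,0,0,0,1]
    - [0,0,0,0,0,0,0]
    - [0,0,0,0,0,0,0]
    - [0,0,0,0,0,0,0]
    - [0,0,0,0,0,0,0]
  grip_force: 40

```text
time: 4.65
tool_pos: [554.0, -193.6, 102.3]
tcp_rot: [-180.0, 0.1, 178.6]
ft_force: [0.4, -0.2, -0.1]
finger_gap: 12.4
grip_force: 0.0
```

>>> apply_moves:
  deltas:
    - [0,0,0,0,0,0,0]
    - [0,0,0,0,0,0,0]

```text
time: 4.9
tool_pos: [553.3, -193.3, 101.2]
tcp_rot: [-180.0, 0.0, 178.6]
ft_force: [0.8, 0.4, 0.0]
finger_gap: 0.2
grip_force: 0.0
```

```bash
python3 - <<'E'
from h import *
s=sense();print(s['finger_gap'],s['grip_force'])
a=snapshot('wrist')[100:250,200:400];b=snapshot('side')[100:200,250:383]
save('w2.png',np.hstack([cv2.resize(a,(533,400),interpolation=cv2.INTER_CUBIC),cv2.resize(b,(266,400),interpolation=cv2.INTER_CUBIC)][:1]+[cv2.resize(b[:,30:96],(264,400),interpolation=cv2.INTER_CUBIC)]))
E
```

```text
0.16451479632474691 0.0
```

View pics/w2.png

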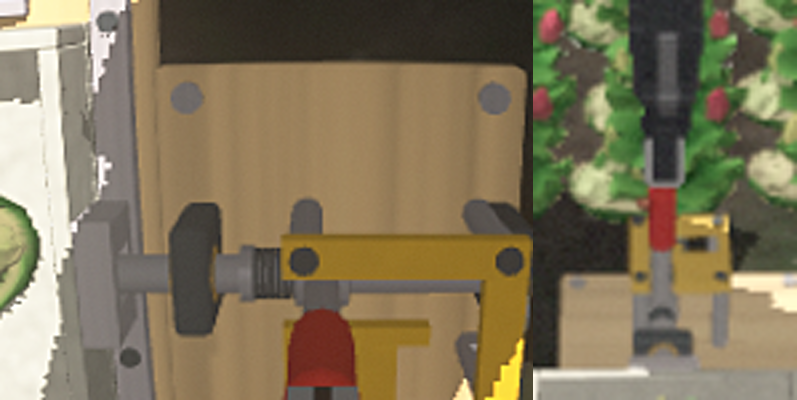

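The fingers shut to 0 without gripping. In the side crop, the fingertips end at (664,185), right above the grip (662,190–248). I'll check the heights numerically.

```bash
python3 - <<'E'
from h import *
for z in(60,75,87,101,121,130,140): print(z,proj('side',[553.3,-193.3,z]).round(1),proj('scene',[553.3,-193.3,z]).round(1))
a=snapshot('scene');save('w3.png',cv2.resize(a[120:220,230:350],None,fx=5,fy=5,interpolation=cv2.INTER_CUBIC))
E
```

```text
60 [[311.8 168.3]] [[285.7 185.5]]
75 [[311.8 163. ]] [[285.7 179.2]]
87 [[311.9 158.7]] [[285.6 174.1]]
101 [[311.9 153.7]] [[285.5 168.1]]
121 [[312.  146.3]] [[285.4 159.4]]
130 [[312.  142.9]] [[285.4 155.4]]
140 [[312.  139.1]] [[285.4 151. ]]
```

View pics/w3.png

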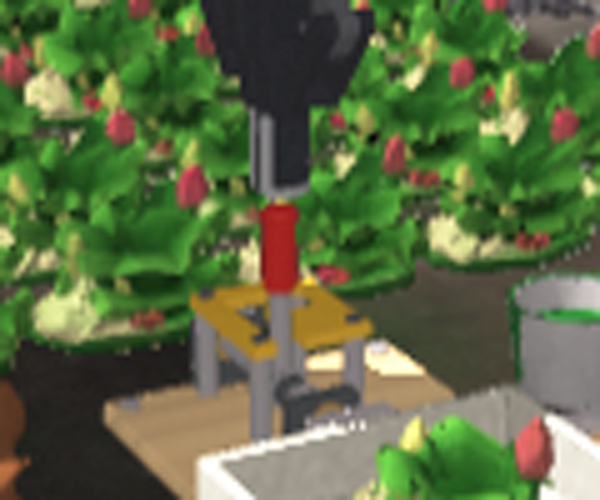

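The scene crop puts the shut fingertips at (285,192), which is z≈121 mm and just above the grip. So the real tips are about 35 mm further back than nominal. I'll open and descend another 35 mm, which is still safe even if the nominal geometry were true.

>>> apply_moves:
  deltas:
    - [0,0,0,0,0,0,1]
    - [0,0,0,0,0,0,1]
    - [0,0,0,0,0,0,1]
    - [0,0,0,0,0,0,1]
    - [0,0,0.4,0,0,0,1]
    - [0,0,0.4,0,0,0,1]
    - [0,0,0.35,0,0,0,1]
    - [0,0,0,0,0,0,1]

```text
time: 6.05
tool_pos: [552.1, -192.8, 64.6]
tcp_rot: [179.9, -0.2, 178.6]
ft_force: [0.4, 0.9, -0.2]
finger_gap: 85.6
grip_force: 0.0
```

>>> apply_moves:
  deltas:
    - [0,0,0,0,0,0,0]
    - [0,0,0,0,0,0,0]
    - [0,0,0,0,0,0,0]
    - [0,0,0,0,0,0,0]
    - [0,0,0,0,0,0,0]

```text
time: 6.68
tool_pos: [553.5, -193.5, 67.0]
tcp_rot: [-180.0, 0.0, 178.6]
ft_force: [-0.8, -0.7, 2.8]
finger_gap: 14.2
grip_force: 39.1
```

>>> apply_moves:
  deltas:
    - [0,0.2,0,0,0,0,0]
    - [0,0.2,0,0,0,0,0]
    - [0,0.2,0,0,0,0,0]
    - [0,0.2,0,0,0,0,0]
    - [0,0.15,0,0,0,0,0]
    - [0,0,0,0,0,0,0]

```text
time: 7.42
tool_pos: [554.2, -166.1, 67.0]
tcp_rot: [-179.8, 0.0, 178.6]
ft_force: [0.0, -7.6, -0.1]
finger_gap: 13.7
grip_force: 39.2
```

>>> apply_moves:
  deltas:
    - [0,0.08,0,0,0,0,0]
    - [0,0.08,0,0,0,0,0]
    - [0,0.0,0,0,0,0,0]

```text
time: 7.8
tool_pos: [554.3, -161.7, 67.0]
tcp_rot: [-179.8, 0.0, 178.6]
ft_force: [-0.1, -9.4, 0.0]
finger_gap: 14.1
grip_force: 39.2
```

>>> apply_moves:
  deltas:
    - [0,0.06,0,0,0,0,0]
    - [0,0.0,0,0,0,0,0]

```text
time: 8.05
tool_pos: [554.3, -160.0, 66.9]
tcp_rot: [-179.8, 0.0, 178.6]
ft_force: [0.4, -9.1, -0.0]
finger_gap: 13.9
grip_force: 39.2
```

>>> apply_moves:
  deltas:
    - [0,0.06,0,0,0,0,0]
    - [0,0.0,0,0,0,0,0]

```text
time: 8.3
tool_pos: [554.3, -158.3, 66.9]
tcp_rot: [-179.8, 0.0, 178.6]
ft_force: [-0.8, -9.5, -0.1]
finger_gap: 13.8
grip_force: 39.2
```

>>> apply_moves:
  deltas:
    - [0,0.05,0,0,0,0,0]
    - [0,0.0,0,0,0,0,0]

```text
time: 8.55
tool_pos: [554.4, -156.9, 66.9]
tcp_rot: [-179.8, 0.0, 178.6]
ft_force: [0.0, -10.2, 0.5]
finger_gap: 13.9
grip_force: 39.2
```

>>> apply_moves:
  deltas:
    - [0,0.05,0,0,0,0,0]
    - [0,0.0,0,0,0,0,0]

```text
time: 8.8
tool_pos: [554.4, -155.4, 66.9]
tcp_rot: [-179.8, 0.0, 178.6]
ft_force: [0.1, -10.1, 0.1]
finger_gap: 14.0
grip_force: 39.2
```

>>> apply_moves:
  deltas:
    - [0,0.05,0,0,0,0,0]
    - [0,0.0,0,0,0,0,0]

```text
time: 9.05
tool_pos: [554.5, -154.0, 67.0]
tcp_rot: [-179.8, 0.0, 178.6]
ft_force: [0.0, -9.7, 0.1]
finger_gap: 14.2
grip_force: 39.2
```

>>> apply_moves:
  deltas:
    - [0,0.05,0,0,0,0,0]
    - [0,0.0,0,0,0,0,0]

```text
time: 9.3
tool_pos: [554.5, -153.6, 67.0]
tcp_rot: [-179.7, 0.1, 178.5]
ft_force: [0.0, -15.9, -1.3]
finger_gap: 14.1
grip_force: 39.2
```

End stop felt at y≈−153.7, about 39.8 mm of draw. I'll back off 2 mm and start the swing.

>>> apply_moves:
  deltas:
    - [0,-0.1,0,0,0,0,0]
    - [-0.18,0,0.01,0,0,0,0]
    - [-0.18,0,0.017,0,0,0,0]
    - [-0.175,0,0.035,0,0,0,0]
    - [-0.175,0,0.045,0,0,0,0]
    - [0,0,0,0,0,0,0]
  grip_force: 25

```text
time: 10.05
tool_pos: [575.8, -156.2, 63.9]
tcp_rot: [-179.8, 0.0, 178.6]
ft_force: [-2.4, -10.8, 2.8]
finger_gap: 13.9
grip_force: 39.9
```

>>> apply_moves:
  deltas:
    - [-0.17,0.005,0.06,0,0,0,0]
    - [-0.165,0,0.073,0,0,0,0]
    - [-0.16,0,0.085,0,0,0,0]
    - [-0.155,0,0.092,0,0,0,0]
    - [0,0,0,0,0,0,0]

```text
time: 10.68
tool_pos: [595.9, -156.6, 55.0]
tcp_rot: [-179.8, 0.1, 178.6]
ft_force: [-0.7, -10.1, 3.6]
finger_gap: 13.6
grip_force: 39.1
```

>>> apply_moves:
  deltas:
    - [-0.14,0,0.11,0,0,0,0]
    - [-0.08,0,0.065,0,0,0,0]
    - [0,0,0,0,0,0,0]

```text
time: 11.05
tool_pos: [602.8, -156.8, 50.1]
tcp_rot: [-179.8, 0.2, 178.6]
ft_force: [-0.3, -10.5, 4.3]
finger_gap: 13.8
grip_force: 38.4
```

>>> apply_moves:
  deltas:
    - [0,-0.1,0,0,0,0,0]
    - [0,-0.1,0,0,0,0,0]
    - [0,-0.1,0,0,0,0,0]
    - [0,0,0,0,0,0,0]

```text
time: 11.55
tool_pos: [602.9, -163.8, 49.8]
tcp_rot: [-179.9, 0.2, 178.6]
ft_force: [5.2, -3.9, 3.9]
finger_gap: 13.9
grip_force: 38.3
```

>>> apply_moves:
  deltas:
    - [0,-0.05,0,0,0,0,0]
    - [0,0,0,0,0,0,0]

```text
time: 11.8
tool_pos: [603.0, -164.4, 49.8]
tcp_rot: [180.0, 0.2, 178.6]
ft_force: [5.4, 0.2, 4.2]
finger_gap: 14.0
grip_force: 38.3
```

>>> apply_moves:
  deltas:
    - [-0.06,0,0.06,0,0,0,0]
    - [0,0,0,0,0,0,0]

```text
time: 12.05
tool_pos: [604.9, -165.7, 48.1]
tcp_rot: [-179.9, 0.2, 178.6]
ft_force: [5.6, -4.3, 3.6]
finger_gap: 14.1
grip_force: 38.1
```

>>> apply_moves:
  deltas:
    - [0,-0.05,0,0,0,0,0]
    - [0,0,0,0,0,0,0]

```text
time: 12.3
tool_pos: [604.9, -166.4, 48.0]
tcp_rot: [-180.0, 0.2, 178.6]
ft_force: [6.2, -1.0, 4.2]
finger_gap: 13.9
grip_force: 38.1
```

```bash
python3 - <<'E'
from h import *
a=snapshot('wrist')[80:280,200:400];b=snapshot('scene')[130:210,250:330]
save('w4.png',np.hstack([cv2.resize(a,(400,400),interpolation=cv2.INTER_CUBIC),cv2.resize(b,(400,400),interpolation=cv2.INTER_CUBIC)]))
E
```

```text
(no output)
```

View pics/w4.png

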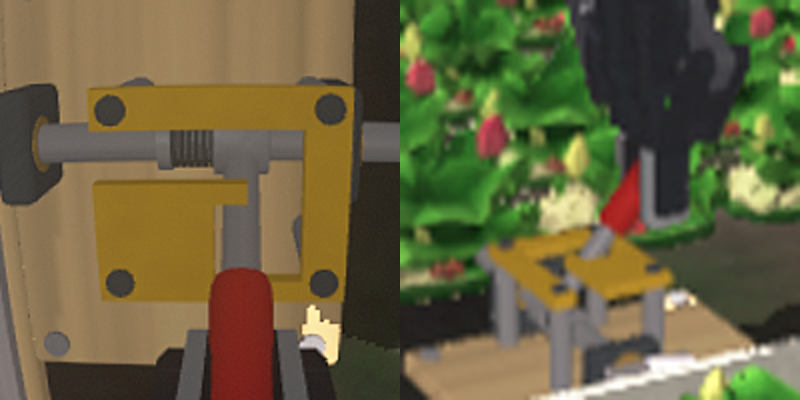

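The rod (left view, x 222–260) is in the side notch beneath the tooth (tip at 248), with only a millimetre or two left to seat. I'll ease it in and release.

>>> apply_moves:
  deltas:
    - [-0.03,-0.05,0.03,0,0,0,0]
    - [0,0,0,0,0,0,0]

```text
time: 12.65
tool_pos: [605.7, -169.1, 47.3]
tcp_rot: [-179.9, 0.2, 178.6]
ft_force: [5.7, -4.6, 5.0]
finger_gap: 14.2
grip_force: 38.0
```

>>> apply_moves:
  deltas:
    - [0,0,0,0,0,0,0.15]
    - [0,0,0,0,0,0,0.3]
    - [0,0,0,0,0,0,0.6]
    - [0,0,0,0,0,0,0.6]
    - [0,0,0,0,0,0,0.6]
    - [0,0,0,0,0,0,0.6]

```text
time: 13.4
tool_pos: [603.9, -167.9, 45.9]
tcp_rot: [180.0, -0.0, 178.6]
ft_force: [0.4, -0.7, -0.9]
finger_gap: 50.7
grip_force: 0.0
```

```bash
python3 - <<'E'
from h import *
s=sense();print(s['tool_pos'],s['ft_force'],s['finger_gap'])
a=snapshot('wrist')[80:280,200:400];b=snapshot('scene')[130:210,250:330]
save('w5.png',np.hstack([cv2.resize(a,(400,400),interpolation=cv2.INTER_CUBIC),cv2.resize(b,(400,400),interpolation=cv2.INTER_CUBIC)]))
E
```

```text
[ 603.89542403 -167.88309812   45.91063315] [ 0.42136027 -0.69245341 -0.92265891] 50.70759737243785
```

View pics/w5.png

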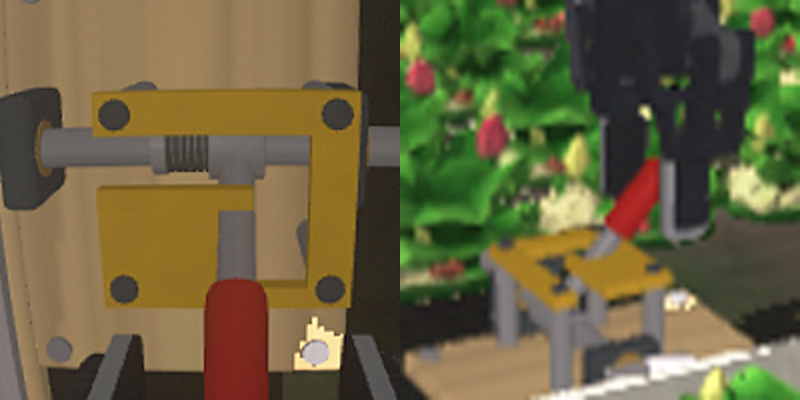

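The rod now sits at the notch end (left edge at 218), held by the spring behind the tooth, with the fingers clear. I'll retract upward and go to the near side of the tray.

>>> apply_moves:
  deltas:
    - [0,0,-0.5,0,0,0,0.6]
    - [0,0,-0.9,0,0,0,0.6]
    - [0,0,-0.9,0,0,0,0.6]
    - [0,0,-0.9,0,0,0,0.6]
    - [0,0,-0.9,0,0,0,0.6]
    - [0,0,-0.4,0,0,0,0.6]

```text
time: 14.25
tool_pos: [605.2, -168.4, 184.5]
tcp_rot: [-179.9, 0.2, 178.6]
ft_force: [-0.9, 0.2, -0.4]
finger_gap: 51.3
grip_force: 0.0
```

>>> apply_moves:
  deltas:
    - [0.735,-0.8,0,0,0,0,0]
    - [0.735,-0.8,0,0,0,0,0]
    - [0.735,-0.8,0,0,0,0,0]
    - [0.735,-0.8,0,0,0,0,0]
    - [0.735,-0.8,0,0,0,0,0]
    - [0.735,-0.8,0,0,0,0,0]
    - [0.735,-0.8,0,0,0,0,0]
    - [0,0,0,0,0,0,0]

```text
time: 15.25
tool_pos: [444.1, -333.5, 180.9]
tcp_rot: [-180.0, -0.0, 178.4]
ft_force: [0.0, -0.2, 0.2]
finger_gap: 0.2
grip_force: 0.0
```

>>> apply_moves:
  deltas:
    - [0,0,0,0,-1,0,0]
    - [0,0,0,0,-1,0,0]
    - [0,0,0,0,-1,0,0]
    - [0,0,0,0,-1,0,0]
    - [0,0,0,0,0,0,0]

```text
time: 15.88
tool_pos: [444.9, -331.5, 180.5]
tcp_rot: [179.9, 18.3, 178.5]
ft_force: [-0.1, -0.0, -0.8]
finger_gap: 0.1
grip_force: 0.0
```

>>> apply_moves:
  deltas:
    - [0.29,0,0.88,0,0,0,0]
    - [0.29,0,0.88,0,0,0,0]
    - [0.29,0,0.88,0,0,0,0]
    - [0.29,0,0.88,0,0,0,0]
    - [0.29,0,0.88,0,0,0,0]
    - [0.15,0,0.45,0,0,0,0]
    - [0.12,0,0.37,0,0,0,0]
    - [0,0,0,0,0,0,0]

```text
time: 16.88
tool_pos: [445.9, -331.8, 15.7]
tcp_rot: [179.9, 18.3, 178.6]
ft_force: [-0.3, 0.0, -1.2]
finger_gap: 0.2
grip_force: 0.0
```

```bash
python3 - <<'E'
from h import *
s=sense();print(s['tool_pos'],s['ft_force'])
a=snapshot('side')[130:250,220:380];b=snapshot('scene')[140:270,220:380]
save('w6.png',np.hstack([cv2.resize(a,(400,300),interpolation=cv2.INTER_CUBIC),cv2.resize(b,(400,300),interpolation=cv2.INTER_CUBIC)]))
print(proj('side',s['tool_pos']+[[0,0,0],[4,0,22.5],[-6,0,19]]),proj('scene',s['tool_pos']+[[0,0,0],[4,0,22.5],[-6,0,19]]))
E
```

```text
[ 445.8906862  -331.77762222   15.70335767] [-0.3329919   0.04733797 -1.21442066]
[[264.38110584 224.83811232]
 [265.70490433 217.01798899]
 [261.03532399 218.36599374]] [[270.93868642 244.21425684]
 [272.55750074 233.33261057]
 [267.80078685 236.30926866]]
```

View pics/w6.png

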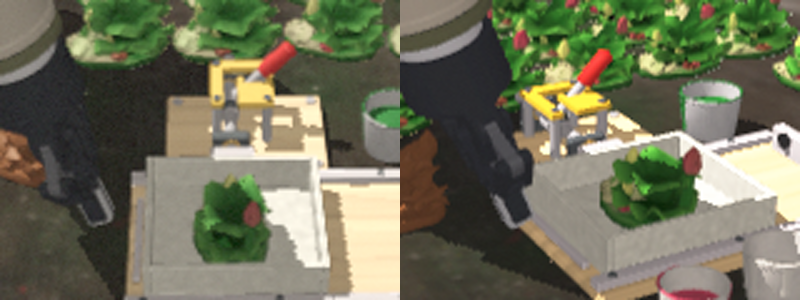

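Handle parked, and the fingertip sits at left panel (112,215), z≈37, in front of the tray's near wall and clear of the lotus. Now I push slowly along the track.

>>> apply_moves:
  deltas:
    - [-0.32,0,0.105,0,0,0,0]
    - [-0.19,0,0.063,0,0,0,0]
    - [-0.1,0,0.033,0,0,0,0]
    - [-0.1,0,0.033,0,0,0,0]
    - [-0.1,0,0.033,0,0,0,0]
    - [-0.1,0,0.033,0,0,0,0]
    - [-0.13,0,0.042,0,0,0,0]
    - [-0.16,0,0.053,0,0,0,0]

```text
time: 17.98
tool_pos: [483.7, -333.1, 16.1]
tcp_rot: [180.0, 18.3, 178.6]
ft_force: [-3.1, -0.3, 1.1]
finger_gap: 0.1
grip_force: 1.8
```

>>> apply_moves:
  deltas:
    - [-0.16,0,0.053,0,0,0,0]
    - [-0.16,0,0.053,0,0,0,0]
    - [-0.16,0,0.053,0,0,0,0]
    - [-0.16,0,0.053,0,0,0,0]
    - [-0.16,0,0.053,0,0,0,0]
    - [-0.16,0,0.053,0,0,0,0]
    - [-0.16,0,0.053,0,0,0,0]
    - [-0.16,0,0.053,0,0,0,0]

```text
time: 18.98
tool_pos: [524.5, -334.0, 16.2]
tcp_rot: [180.0, 18.3, 178.6]
ft_force: [-3.1, -0.6, 0.3]
finger_gap: -0.1
grip_force: 1.4
```

>>> apply_moves:
  deltas:
    - [-0.16,0,0.053,0,0,0,0]
    - [-0.16,0,0.053,0,0,0,0]
    - [-0.16,0,0.053,0,0,0,0]
    - [-0.16,0,0.053,0,0,0,0]
    - [-0.16,0,0.053,0,0,0,0]
    - [-0.1,0,0.033,0,0,0,0]
    - [-0.06,0,0.02,0,0,0,0]

```text
time: 19.85
tool_pos: [554.7, -334.8, 16.2]
tcp_rot: [180.0, 18.3, 178.6]
ft_force: [-2.8, 0.3, -1.8]
finger_gap: 0.0
grip_force: 1.3
```

>>> apply_moves:
  deltas:
    - [-0.06,0,0.02,0,0,0,0]
    - [-0.06,0,0.02,0,0,0,0]

```text
time: 20.1
tool_pos: [558.4, -334.9, 16.2]
tcp_rot: [180.0, 18.3, 178.6]
ft_force: [-2.4, -0.1, -0.3]
finger_gap: 0.0
grip_force: 1.2
```

>>> apply_moves:
  deltas:
    - [-0.06,0,0.02,0,0,0,0]
    - [-0.03,0,0.01,0,0,0,0]

```text
time: 20.35
tool_pos: [561.3, -335.0, 16.2]
tcp_rot: [180.0, 18.3, 178.6]
ft_force: [-3.1, 0.3, -0.5]
finger_gap: -0.1
grip_force: 1.3
```

>>> apply_moves:
  deltas:
    - [-0.06,0,0.02,0,0,0,0]
    - [-0.03,0,0.01,0,0,0,0]

```text
time: 20.6
tool_pos: [563.7, -335.0, 16.1]
tcp_rot: [180.0, 18.3, 178.6]
ft_force: [-8.4, 0.5, 3.4]
finger_gap: -0.4
grip_force: 4.4
```

>>> apply_moves:
  deltas:
    - [-0.05,0,0.015,0,0,0,0]
    - [-0.02,0,0.007,0,0,0,0]

```text
time: 20.85
tool_pos: [564.0, -335.0, 15.9]
tcp_rot: [179.9, 18.1, 178.6]
ft_force: [-23.3, 2.7, 14.4]
finger_gap: -0.1
grip_force: 12.0
```

Stop reached at the expected place. I'll hold briefly, back off, and rise.

>>> apply_moves:
  deltas:
    - [0,0,0,0,0,0,0]
    - [0.06,0,-0.02,0,0,0,0]
    - [0.1,0,-0.033,0,0,0,0]
    - [0.4,0,-0.133,0,0,0,0]
    - [0.7,0,-0.232,0,0,0,0]
    - [0.7,0,-0.232,0,0,0,0]
    - [0.3,0,-0.1,0,0,0,0]
    - [0,0,0,0,0,0,0]

```text
time: 21.85
tool_pos: [494.6, -333.7, 16.6]
tcp_rot: [-180.0, 18.4, 178.6]
ft_force: [-0.1, 1.2, -0.2]
finger_gap: 0.3
grip_force: 0.0
```

>>> apply_moves:
  deltas:
    - [-0.2,0,-0.6,0,0,0,0]
    - [-0.2,0,-0.6,0,0,0,0]
    - [-0.2,0,-0.6,0,0,0,0]
    - [-0.2,0,-0.6,0,0,0,0]
    - [0,0,0,0,0,0,0]
    - [0,0,0,0,0,0,0]

```text
time: 22.6
tool_pos: [494.7, -333.2, 91.8]
tcp_rot: [180.0, 18.3, 178.6]
ft_force: [0.3, 0.8, 0.0]
finger_gap: 0.2
grip_force: 0.0
```

```bash
python3 - <<'E'
from h import *
a=snapshot('side')
P=[595.07,-335.88,np.radians(-1.4)]
# predicted tray rim corners at the far stop vs. brightness edge check
q=proj('side',fw(P,[(-28.5,70,48),(121.5,70,48),(121.5,-70,48),(-28.5,-70,48)]));print(q.round(1))
r=int(q[:,1].mean())
g=cv2.cvtColor(a,cv2.COLOR_RGB2GRAY)
print(g[r,290:330],g[r,385:412])
h=cv2.cvtColor(a,cv2.COLOR_RGB2HSV)
for n,m in(('red grip',(h[...,1]>200)&((h[...,0]<5)|(h[...,0]>176))&(h[...,2]>120)),('green',(h[...,0]>45)&(h[...,0]<75)&(h[...,1]>150))):
    ys,xs=np.nonzero(m[140:250,270:410]);print(n,len(xs),xs.min()+270,xs.max()+270,ys.min()+140,ys.max()+140)
ax=np.array([-45,169,35.]);t=.72
print(proj('side',fw(P,[ax+[r*np.sin(t),0,r*np.cos(t)] for r in(45,86)])).round(1))
E
```

```text
[[320.  192. ]
 [387.5 191.5]
 [397.2 235.9]
 [322.4 236.7]]
[148 148 145 145 146 145 145 145 145 145 144 145 144 145 144 141 143 143
 141 142 142 142 143 145 142 145 143 143 144 143 133 132 158 155 152 152
 154 150 153 155] [247 228 203 206 227 254 253 244 182 242 241 226  53  44  40  39  51  73
  76  80  83  82  77  74  74  77  76]Traceback (most recent call last):
  File "<stdin>", line 11, in <module>
    return umr_minimum(a, axis, None, out, keepdims, initial, where)
ValueError: zero-size array to reduction operation minimum which has no identity
```

```bash
python3 - <<'E'
from h import *
a=snapshot('side').astype(int);P=[595.07,-335.88,np.radians(-1.4)]
R,G,B=a[...,0],a[...,1],a[...,2]
for n,m in(('red',(R>130)&(G<70)&(B<70)),('green',(G>R+30)&(G>B+30))):
    lo=140 if n=='red' else 185
    ys,xs=np.nonzero(m[lo:250,285:400]);print(n,len(xs),np.percentile(xs+285,[2,50,98]),np.percentile(ys+lo,[2,50,98]))
ax=np.array([-45,169,35.]);t=.72
print(proj('side',fw(P,[ax+[r*np.sin(t),0,r*np.cos(t)] for r in(45,86)])).round(1))
print(proj('side',fw(P,[(46.5,0,16),(46.5,0,95)])).round(1))
E
```

```text
red 44 [325. 331. 337.] [149. 155. 159.]
green 608 [342. 355. 368.] [202. 217. 233.]
[[324.3 158.1]
 [336.4 147.1]]
[[355.7 223.9]
 [358.2 195.8]]
```

The grip's red pixels match a handle leaning at 0.72 rad. The lotus is upright near the tray's middle, and the tray's edge is at the stop position. Handing in.

```bash
python3 -c "
from bench import *
print(hand_in())"
```

```text
the job is handed in; nothing more can be done
None
```

I parked the bolt in the side notch and pushed the tray against the far stop with the lotus upright and untouched, and handed the job in at about 23 s; the hand-in call returned no verdict.

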